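# Clear the salt tin and pop the touch-latch lid

### The job

Get the white-lidded skewer box open: gently push the salt tin off the white lid across to the round black rubber rest in the steel deck of the same box and leave it standing upright wholly on it, then press the white lid down near its blue dot until the catch lets go and leave the lid standing ajar on its spring. Only push and press, never lift the tin, and leave the green-lidded box shut and the squeeze bottle and brush on it where they are.

Things in the scene. Friction and masses are not known exactly. Their poses are not given: they have to be found in the camera images.
- box_white: fixed steel box, 220 (x) x 280 (y) x 110 mm high; origin centre of underside, z up. Top: white lid over y -8 to +135, x -100 to +98 mm, 110 mm up; fixed steel deck, no rim, over y -138 to -12 mm, full depth, 109 mm up. Lid hinges on the box's +x side (away from the robot), free edge on the -x side
- rest_white (a point): centre of the round black rubber rest, 110 mm across, let in flush with the steel deck of the white-lidded box: in the middle of the deck (box x 0, y -75 mm, 109 mm up); the tin belongs here
- press_white (a point): centre of the blue dot (26 mm across) on top of the white lid, 33 mm in from the middle of the lid's free edge and 165 mm from its hinge; press here straight down
- lid_white (a joint): white lid angle (rad): 0 shut and latched, negative pushed in (stop -0.05, 8 mm at the dot), positive open (stop 0.42: its spring holds it ajar, free edge 80 mm up). The push-to-open catch lets go when pushed in past -0.025 (4 mm at the dot, about 5 N); then, let free, the lid springs up by itself within a second and does not latch again
- tin: low round steel salt tin with a red cap, 64 mm across and 48 mm high, about 160 g, standing on the white lid at the start; origin at the centre of its underside, z along its axis
- box_green: the same kind of box with a green lid (yellow dot), to be left alone: same sizes, axes and origin as the white-lidded box; the places of the two boxes may be swapped
- lid_green (a joint): angle of the green lid (rad), 0 shut; works like the white one and must stay shut
- bottle: empty clear plastic squeeze bottle with orange nozzle, 54 mm across, 190 mm high, standing on the steel deck of the green-lidded box; origin at the centre of its underside; leave alone
- brush: black silicone brush, 175 mm long, 16 mm high, lying on the green lid; origin under its middle, x towards the bristles; leave alone
Mind the look-alikes: they are no part of the job. What is meant by the tin is not turquoise or yellow, and is the larger of those in its own colour.

How it is judged:
On the way, in this order (a step that is already met when the one before it is completed fails the run):
1. the tin stands at rest on the rubber rest while the white lid is still shut (horizontal distance between tin and rest_white below 0.026 m and angle between tin's own z axis and vertical below 0.08 rad and linear speed of tin below 0.02 m/s and value of joint lid_white between -0.012 and 0.03 rad), for 0.2 s.
2. the white lid is pressed in (value of joint lid_white below -0.018 rad), for 0.01 s.
3. the white lid has sprung ajar (value of joint lid_white above 0.3 rad), for 0.2 s.
At the end, for the whole second after the job is handed in: The white lid stands ajar on its spring (over 0.3 rad), still; the tin stands upright (within 0.08 rad), at rest on the round rubber rest in that box's deck, its centre within 26 mm of the rest's centre; the green lid is shut (horizontal distance between tin and rest_white below 0.026 m and value of joint lid_white above 0.3 rad and velocity of joint lid_white between -0.05 and 0.05 rad/s and z of tin in the frame of box_white between 0.105 and 0.113 m and angle between tin's own z axis and vertical below 0.08 rad and linear speed of tin below 0.02 m/s and value of joint lid_green between -0.015 and 0.03 rad); the robot touches nothing.
It fails at once if the tin is lifted more than 12 mm off the box's top (height (world z) of tin above 0.122 m).
It fails at once if the tin is tipped or knocked off the box (angle between tin's own z axis and vertical above 0.35 rad or height (world z) of tin below 0.095 m).
It fails at once if the tin is squeezed or struck hard (over 25 N) (contact force between the fingers and tin above 25 N).
It fails at once if the green lid is pressed or opened (value of joint lid_green above 0.05 rad or value of joint lid_green below -0.018 rad).
It fails at once if the squeeze bottle or the brush is moved by more than 20 mm or tipped (distance of any of bottle, brush from where it was at the start of the episode above 0.02 m or angle between bottle's own z axis and vertical above 0.3 rad).
It also fails if it takes over 54 s, if anything falls off the work surface, if the arm or the gripper's body presses on something with over 40 N, if the wrist force passes 120 N, or if a joint passes its speed limit or range.

### The arm

A 6-joint arm with a two-finger parallel gripper is mounted at the origin on the work surface. World frame = base frame: x ahead of the robot, y to its left, z up, the work surface at z = 0. Lengths are in m, angles in rad, forces in N, time in s.
With the tool pointing down it reaches from about 0.3 to 0.825 m from the base axis. Payload 5.4 kg.
Tool frame: the origin (TCP) lies at the very end of the fingers, on their centre line; the grasp point (between the pads) lies 19 mm behind it; z points along the fingers, y is the line along which they close (so a half turn about z gives the same grasp; the last joint's range is limited). The gripper opens to 92 mm and grips with 3 to 60 N. Pads are 20 mm wide; open, the fingers measure 128 mm over their backs; the gripper's body (75 mm by 189 mm) begins 69 mm behind the grasp point.
Start: joints at [0.895, 0.158, 1.597, -0, 1.386, -0.21], TCP at [0.258, 0.514, 0.215] pointing down, gripper open.
Joint ranges: [-2.91, 2.91], [-0.94, 2.29], [0.18, 2.7], [-1.29, 4.43], [0.17, 2.64], [-3, 3]. Speed limits (rad/s): [2.57, 2.57, 3.14, 3.14, 3.14, 3.14].

### API

Orientations are given as a rotation vector (axis times angle).
In Python, from workcell import bot gives the robot as it stands. Calls block until the motion is done:
- bot.goto(position, orientation): joint-space move of the TCP to a pose.
- bot.line_to(position, rot=None, max_speed=0.15): straight line of the TCP; rot=None keeps the orientation; max_speed is the mean speed in m/s.
- bot.set_joints(angles): joint-space move.
- bot.set_gripper(opening, newtons=None): opening from 0.0 (shut) to 1.0 (fully open); newtons is the grip in N (None keeps the last); returns when the fingers have stopped.
- bot.hold(seconds).
- bot.inverse_kinematics(position, orientation): joint angles nearest the present ones, or None.
- bot.read_camera(name): name is "scene" or "top"; returns a dict with "pixels" (420x560x3 uint8, blue, green, red), "fx", "fy", "cx", "cy" (pixels), "R" (3x3) and "t" (3): a world point X has camera coordinates R X + t. Camera axes: x right, y down, z forward; pixel columns grow to the right and rows downward; lengths in m; the calibration is good to about 2 mm. A picture is of the moment at which its call begins. There is no depth.
A pose or a line that the arm cannot do raises bot.MotionError and nothing moves.
- bot.job_done(): hands the job in; it is judged then, once.
Readings, each from a call of its own:
- bot.current_clock(): time.
- bot.current_joints(): joint angles.
- bot.current_joint_vel(): joint speeds.
- bot.current_effort(): joint torques, N m.
- bot.current_ee_pos(): TCP position.
- bot.current_tool_rot(): TCP orientation.
- bot.current_contact_force(): force on the tool from outside, world axes, zero at the start.
- bot.current_ft_torque(): the same for the moment, N m.
- bot.current_opening(): opening from 0.0 (shut) to 1.0 (fully open).
- bot.current_grip_force(): force on a finger pad.
Only numpy, scipy, OpenCV 4.12 (cv2) and the standard library are available. Lean on these libraries where they do the work, as an engineer would, in place of code of your own. Each camera call takes 0.05 s, during which the arm holds its last target. There are 200 camera calls.

## Working session

There is one attempt and no reset: what is moved stays moved. The work goes in short steps, each a Python script; the robot and the scene stay as the last script left them, time stands still between calls to the robot, and variables do not carry over. Pictures are saved under pics/ and viewed, at most 10 in all, crops included, and the job is handed in when it is done.

```bash
mkdir -p pics; ls; python3 - <<'E'
from workcell import bot
import cv2
for n in ("top","scene"):
    c=bot.read_camera(n); cv2.imwrite(f"pics/{n}0.png",c["pixels"])
    print(n,c["fx"],c["cx"],c["cy"],c["R"],c["t"])
print(bot.current_clock(),bot.current_ee_pos(),bot.current_tool_rot())
E
```

```text
pics
top 465.1677825655088 281.76756902839077 211.95343422256883 [[-2.09721531e-02 -9.99779750e-01  7.87300024e-04]
 [-9.92714697e-01  2.07304843e-02 -1.18691944e-01]
 [ 1.18649481e-01 -3.27078992e-03 -9.92930815e-01]] [0.04540348 0.52478055 1.14540673]
scene 451.54036997216417 285.7841788277038 207.70602431106047 [[ 0.74765948  0.66375657  0.02079706]
 [ 0.46955005 -0.50623961 -0.72335621]
 [-0.46960415  0.55058938 -0.69016178]] [-0.4247463  -0.1437041   1.38938329]
0.1 [0.25792494 0.51327591 0.21372028] [-7.24969450e-01 -3.05604896e+00  2.39769707e-03]
```

View pics/top0.png

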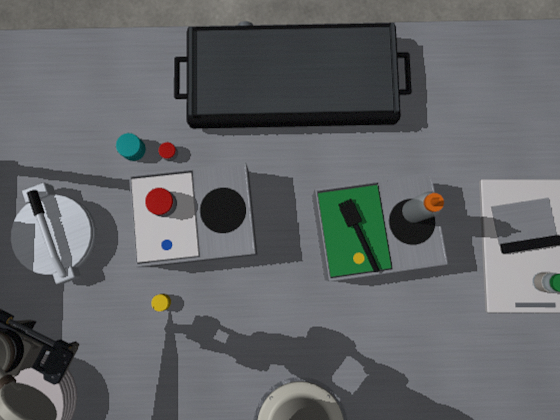

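View pics/scene0.png

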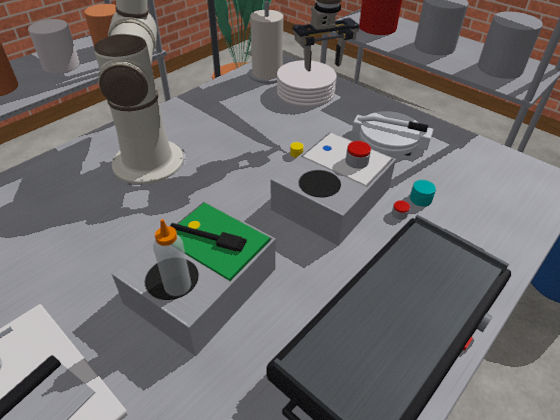

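Things that could be taken for the tin (top image): large red on the white lid (160,202), small red on the table (168,151), turquoise (131,147) and yellow (160,303). I choose the large red one on the white lid. The blue dot is at (167,245) and the rest at (223,210). Next I measure these and check the choice in a crop.

```bash
cat > h.py <<'E'
from workcell import bot
import numpy as np, cv2
def back(c,u,v,z):
    d=c["R"].T@np.array([(u-c["cx"])/c["fx"],(v-c["cy"])/c["fy"],1]); o=-c["R"].T@c["t"]
    return o+d*(z-o[2])/d[2]
RNG={"red":((0,150,60),(8,255,255)),"red2":((172,150,60),(180,255,255)),"blue":((105,150,60),(128,255,255)),"black":((0,0,0),(180,255,50))}
def blob(c,col,near,rad=45):
    hsv=cv2.cvtColor(c["pixels"],cv2.COLOR_BGR2HSV)
    m=cv2.inRange(hsv,*RNG[col])
    if col=="red": m|=cv2.inRange(hsv,*RNG["red2"])
    n,l,s,ce=cv2.connectedComponentsWithStats(m)
    ok=[i for i in range(1,n) if np.hypot(*(ce[i]-near))<rad and s[i][4]>25]
    if not ok: return None
    i=max(ok,key=lambda i:s[i][4]); return ce[i],s[i]
E
python3 - <<'E'
from h import *
for n,pts in (("top",dict(red=(160,202),blue=(167,245),black=(223,210))),("scene",dict(red=(359,149),blue=(327,148),black=(320,184)))):
    c=bot.read_camera(n)
    for k,p in pts.items():
        b=blob(c,k,p,15)
        if b is None: print(n,k,None); continue
        z=dict(red=.158,blue=.11,black=.109)[k]
        s=b[1]; w=back(c,s[0],b[0][1],z)-back(c,s[0]+s[2],b[0][1],z)
        print(n,k,b[0],s,back(c,*b[0],z).round(4),"width",np.linalg.norm(w).round(4))
    if n=="top": cv2.imwrite("pics/crop.png",cv2.resize(c["pixels"][120:330,90:290],None,fx=2.8,fy=2.8,interpolation=cv2.INTER_CUBIC))
    if n=="top":
        for q in ((131,179),(190,172),(247,166),(255,254),(138,263)): print(q,back(c,*q,.11).round(3))
E
```

```text
top red [158.87697715 201.03163445] [146 188  27  27 569] [0.5411 0.3121 0.158 ] width 0.061
top blue [166.425  244.4125] [162 240  10  10  80] [0.4454 0.306  0.11  ] width 0.0234
top black [222.69038702 210.00062422] [ 201  188   45   45 1602] [0.5239 0.1741 0.109 ] width 0.1063
(131, 179) [0.603 0.392 0.11 ]
(190, 172) [0.617 0.251 0.11 ]
(247, 166) [0.628 0.115 0.11 ]
(255, 254) [0.419 0.099 0.11 ]
(138, 263) [0.404 0.372 0.11 ]
scene red [358.80267559 148.5451505 ] [348 141  23  16 299] [0.5485 0.3076 0.158 ] width 0.0611
scene blue [326.62068966 147.96551724] [323 146   8   5  29] [0.4471 0.3061 0.11  ] width 0.0226
scene black [319.43514151 183.45872642] [299 171  42  26 848] [0.5274 0.1728 0.109 ] width 0.1084
```

View pics/crop.png

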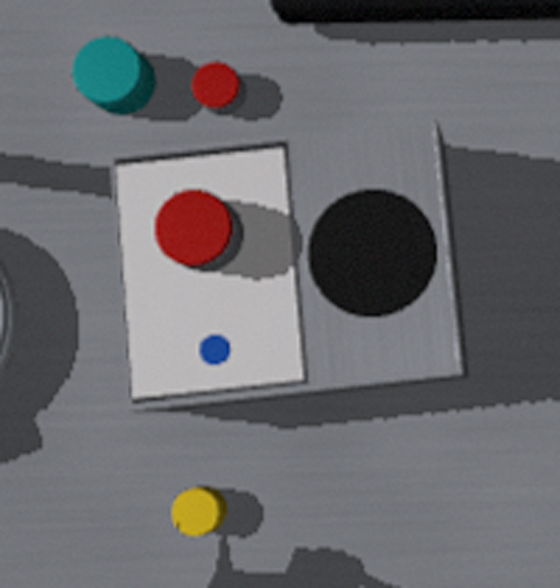

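The crop confirms the choice. The large red-capped tin stands alone on the white lid at crop (193,228), with the blue dot at (215,349) and the black rest at (372,253). The small red, turquoise and yellow tins are off the box. The geometry agrees: dot to rest is 0.154 m as specified, and the box yaw is about 5°. I'll push with two half-open fingers so the tin nests between them, stopping short to look.

```bash
cat >> h.py <<'E'
from scipy.spatial.transform import Rotation as Ro
TIN=np.array([.543,.311]); REST=np.array([.525,.1735]); DOT=np.array([.446,.306])
D=(REST-TIN)/np.linalg.norm(REST-TIN)
def rot_push(s):
    y=s*np.array([-D[1],D[0],0]); z=np.array([0,0,-1.]); return Ro.from_matrix(np.c_[np.cross(y,z),y,z]).as_rotvec()
def P(xy,z): return [*xy,z]
E
python3 - <<'E'
from h import *
j0=bot.current_joints(); best=None
for s in (1,-1):
    q=bot.inverse_kinematics(P(TIN-.062*D,.24),rot_push(s)); print(s,None if q is None else np.round(q,2))
    if q is not None and (best is None or abs(q[5]-j0[5])<best[0]): best=(abs(q[5]-j0[5]),s)
s=best[1]; print(s)
bot.set_gripper(.48)
bot.goto(P(TIN-.062*D,.24),rot_push(s))
bot.line_to(P(TIN-.062*D,.119),max_speed=.1)
print(bot.current_ee_pos(),bot.current_contact_force(),bot.current_opening())
c=bot.read_camera("scene"); cv2.imwrite("pics/s1.png",cv2.resize(c["pixels"][80:260,220:460],None,fx=2.5,fy=2.5,interpolation=cv2.INTER_CUBIC))
print(bot.current_clock())
E
```

```text
1 [ 0.41  0.38  1.29 -0.    1.48  0.54]
-1 [ 0.41  0.38  1.29 -0.    1.48 -2.6 ]
1
[0.55166967 0.37275374 0.12002869] [0.26958042 0.30798078 0.39313029] 0.4810431834488477
3.6667
```

View pics/s1.png

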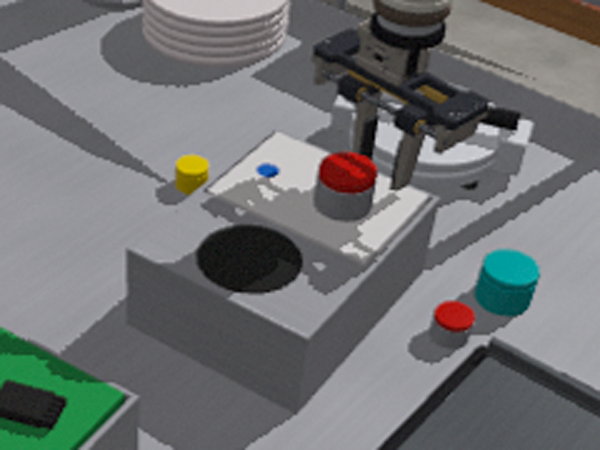

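The fingers stand behind the tin on either side of it (crop 365,150 and 405,165), just above the lid, so I push slowly to about 30 mm short of the rest.

```bash
python3 - <<'E'
from h import *
bot.line_to(P(TIN-.040*D,.119),max_speed=.04); print(bot.current_contact_force())
for r in (.09,.06,.03):
    bot.line_to(P(REST-(r+.033)*D,.119),max_speed=.04)
    print(r,bot.current_ee_pos().round(4) if hasattr(bot.current_ee_pos(),'round') else bot.current_ee_pos(),np.round(bot.current_contact_force(),2))
for n,p in (("top",(212,208)),("scene",(328,165))):
    c=bot.read_camera(n); b=blob(c,"red",p,30)
    print(n,b[0],b[1],back(c,*b[0],.157).round(4))
    if n=="scene": cv2.imwrite("pics/s2.png",cv2.resize(c["pixels"][80:260,220:460],None,fx=2.5,fy=2.5,interpolation=cv2.INTER_CUBIC))
print(bot.current_clock())
E
```

```text
[ 0.08866646  0.00140893 -0.29014457]
0.09 [0.541  0.2955 0.119 ] [ 0.11  0.28 -0.08]
0.06 [0.537  0.2655 0.1189] [-0.2   0.06 -0.27]
0.03 [0.5333 0.2359 0.1191] [-0.72  0.06  0.4 ]
top [209.8625  206.11875] [200 193  22  27 480] [0.5273 0.197  0.157 ]
scene [328.5        165.61976048] [317 157  24  18 334] [0.5335 0.1963 0.157 ]
7.8083
```

View pics/s2.png

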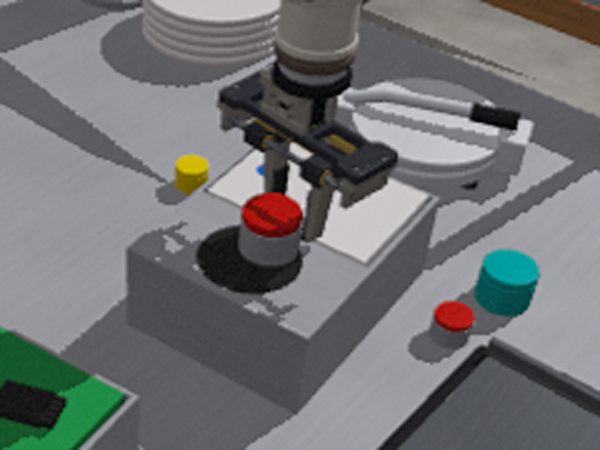

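The tin (crop 271,225) is upright and already partly on the rest, at about (0.529, 0.199), which leaves about 26 mm. I push the remainder, back off and check.

```bash
python3 - <<'E'
from h import *
e=np.array(bot.current_ee_pos())[:2]
bot.line_to(P(e+.0255*D,.119),max_speed=.03)
bot.hold(.2)
bot.line_to(P(e-.02*D,.119),max_speed=.08)
bot.line_to(P(e-.02*D,.26),max_speed=.2)
bot.goto(P(DOT,.26),rot_push(1))
for n,p in (("top",(222,205)),("scene",(320,170))):
    c=bot.read_camera(n); b=blob(c,"red",p,30)
    print(n,b[0],b[1],back(c,*b[0],.157).round(4))
    cv2.imwrite(f"pics/{n}3.png",cv2.resize(c["pixels"][80:260,220:460] if n=="scene" else c["pixels"][140:290,110:310],None,fx=2.5,fy=2.5,interpolation=cv2.INTER_CUBIC))
print(bot.current_clock(),bot.current_contact_force())
E
```

```text
top [218.41311475 207.41967213] [205 194  28  28 610] [0.5239 0.1777 0.157 ]
scene [321.36716418 169.82985075] [310 162  24  17 335] [0.5308 0.1707 0.157 ]
11.175 [-0.14275536 -0.08858997  0.23769168]
```

View pics/scene3.png

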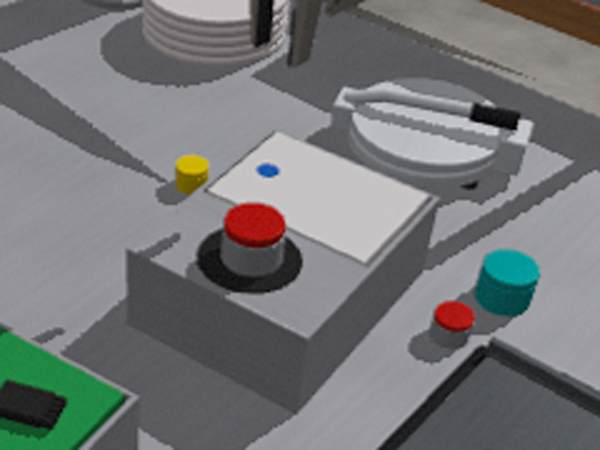

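View pics/top3.png

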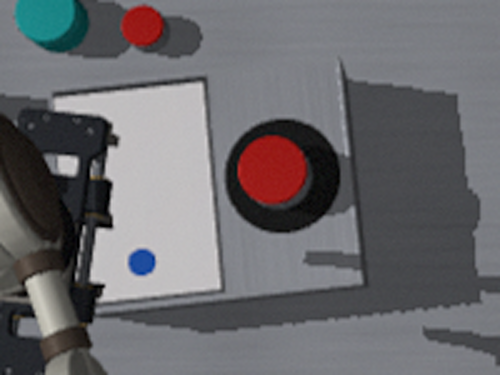

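The tin stands upright well inside the black rest (top crop 273,170; rest centre 283,175), about 4 mm off, and the lid is still shut. Next I press on the dot with closed fingers.

```bash
python3 - <<'E'
from h import *
bot.set_gripper(0)
bot.line_to(P(DOT,.125),max_speed=.12)
bot.line_to(P(DOT,.114),max_speed=.04)
print(bot.current_ee_pos(),bot.current_contact_force())
for z in (.110,.107,.105,.1035):
    bot.line_to(P(DOT,z),max_speed=.03); print(z,np.round(bot.current_ee_pos(),4),np.round(bot.current_contact_force(),2))
bot.line_to(P(DOT,.30),max_speed=.2)
bot.hold(1.0)
for n,p in (("top",(219,207)),("scene",(321,170))):
    c=bot.read_camera(n); b=blob(c,"red",p,30); print(n,b[0],back(c,*b[0],.157).round(4))
cv2.imwrite("pics/s4.png",c["pixels"])
print(bot.current_clock(),bot.current_contact_force())
E
```

```text
[0.44572427 0.3059003  0.11362227] [-0.00521876  0.85113324 -0.01792228]
0.11 [0.4465 0.3062 0.1104] [1.05 0.72 2.05]
0.107 [0.4464 0.3062 0.1076] [-0.56  0.44  4.63]
0.105 [0.4464 0.3062 0.1055] [ 0.18 -0.44  4.42]
0.1035 [0.4464 0.3062 0.1039] [-0.7   0.46  4.19]
top [218.38398693 207.37254902] [0.524  0.1778 0.157 ]
scene [321.4056338  169.36901408] [0.5298 0.1722 0.157 ]
16.8917 [-0.33016713  0.36445103 -0.41130267]
```

View pics/s4.png

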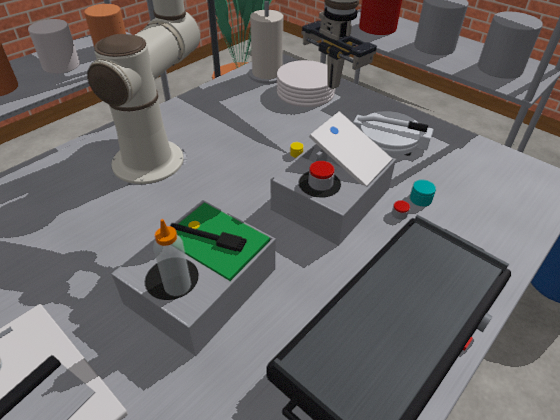

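The white lid stands ajar (dot now at 334,130). The tin is upright on the rest (321,176), the green box is unchanged, and the gripper hangs clear. Handing in.

```bash
python3 -c "
from workcell import bot
print(bot.job_done())"
```

```text
the job is handed in; nothing more can be done
None
```

I handed the job in at about 17 s: the salt tin stands upright about 4 mm from the centre of the rubber rest, the white lid is ajar on its spring, and the green-lidded box with its bottle and brush was not touched; no verdict came back.

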